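# Set the grain mill to coarse

## Task

Set the wooden grain mill to coarse: take the black knob of its selector lever and guide the lever along the cut-out of the steel gate, out of the slot marked with one dot, past the two-dot slot, and fully home into the slot marked with three dots. Do not force it through the plate, let go of it there, and leave the tin, the glass and the spice jar beside the mill where they stand.

Things in the scene. Friction and masses are not known exactly. Their poses are not given: they have to be found in the camera images.
- mill: Low beech grain mill fixed on the worktop, 245 deep (its x) x 170 wide (its y) x 72 high. Origin on the worktop under the centre of its gate; x points away from the robot (within 20 degrees) to the wooden funnel hopper (centre at x +122, radius 43, top 136 above the worktop), y to its left, z up. Front face at x -75.
- gate (a point): Centre of the upper face of the steel gate plate, 75 above the worktop, axes as the mill's. The cut-out is 22 wide, the lever's stem 10. Its centre lines (x, y from here, mm): one-dot slot, near right, (-36,-40) to (0,-40); crossway (0,-40) to (0,40); two-dot slot, near middle, (0,0) to (-36,0); three-dot slot, far left, (0,40) to (36,40). Black dots lie beyond each closed end; between slots the plate is solid.
- lever_knob (a point): Centre of the lever's black round knob, 30 in diameter, 34 high (17 above and below), 118 above the worktop; its underside is 26 above the gate plate, on an upright steel stem 10 in diameter. It stays upright, slides level in the mill's x and y only, cannot lift out, needs about 2 N, stays where left. Starts in the one-dot slot, 0 to 12 from its closed end.
- coarse_home (a point): Where the centre of the knob is when the lever is fully home in the three-dot slot: (+36, +40, +118) in the mill frame.
- lever (a joint): Travel of the lever along the mill's x, m: 0 at the closed end of the one-dot (and two-dot) slot, 0.036 in the middle of the crossway, 0.072 at the closed end of the three-dot slot.
- cross_slide (a joint): Travel of the lever along the mill's y, m: 0 on the centre line of the one-dot slot, 0.040 of the two-dot slot, 0.080 of the three-dot slot.
- tin: Food tin, 57 in diameter, 72 high, loose, right of the mill. Bystander; origin at the centre of its underside.
- glass: Small drinking glass, 48 in diameter, 61 high, loose, right of the mill. Bystander; origin at the centre of its underside.
- spice: Spice jar, 46 in diameter, 106 high, loose, left of the mill. Bystander; origin at the centre of its underside.

How it is judged (in metres and radians):
On the way:
1. the lever passes along the crossway, out of the one-dot slot (value of joint lever between 0.024 and 0.048 m and value of joint cross_slide between 0.015 and 0.068 m), for 0.05 s.
At the end, for the whole second after the job is handed in: The lever stands at rest in the three-dot slot, the knob's centre within 12 mm of its fully home place (horizontal distance between lever_knob and coarse_home below 0.012 m and value of joint lever above 0.06 m and value of joint cross_slide above 0.068 m and velocity of joint lever between -0.01 and 0.01 m/s and velocity of joint cross_slide between -0.01 and 0.01 m/s); the robot touches nothing.
It fails at once if the lever is forced through the solid plate between the slots ((value of joint lever above 0.05 m and value of joint cross_slide below 0.066 m) or (value of joint lever below 0.022 m and value of joint cross_slide between 0.014 and 0.026 m) or (value of joint lever below 0.022 m and value of joint cross_slide above 0.054 m)).
It fails at once if a bystander (tin, glass, or spice jar) is moved by more than 20 mm (distance of any of tin, glass, spice from where it was at the start of the episode above 0.02 m).
It also fails if it takes over 29 s, if anything falls off the work surface, if the arm or the gripper's body presses on something with over 40 N, if the wrist force passes 120 N, or if a joint passes its speed limit or range.

## Robot

A 6-joint arm with a two-finger parallel gripper is mounted at the origin on a cart in front of the work surface, level with it; the furniture and walls round the work are solid. World frame = base frame: x ahead of the robot, y to its left, z up, the work surface at z = 0. Lengths are in mm, angles in rad, forces in N, time in s.
With the tool pointing down it reaches from about 275 to 1000 mm from the base axis. Payload 8.4 kg.
Tool frame: the origin (TCP) lies at the very end of the fingers, on their centre line; the grasp point (between the pads) lies 19 mm behind it; z points along the fingers, y is the direction in which the jaws open and shut (so a half turn about z gives the same grasp; the last joint's range is limited). The gripper opens to 85 mm and grips with 20 to 120 N. Pads are 22 mm wide; open, the fingers measure 114 mm over their backs; the gripper's body (76 mm by 85 mm) begins 54 mm behind the grasp point. The pads swing forward as they close: fully open they stand 13 mm farther back than shut.
Start: joints at [-1.35, 0.353, 1.633, -0, 1.155, -0.002], TCP at [138.099, -609.554, 231.281] pointing down, gripper open.
Joint ranges: [-2.63, 2.63], [-0.92, 2.1], [0.06, 2.66], [-1.3, 4.44], [0, 2.69], [-3.02, 3.02]. Speed limits (rad/s): [2.22, 2.22, 2.79, 3.14, 3.14, 3.14].

## Interface

Orientations are given as [roll, pitch, yaw] about the fixed x, y, z axes, in that order (R = Rz(yaw) Ry(pitch) Rx(roll)).
In Python, from rig import r gives the robot as it stands.
- The arm moves only by the tool move_arm, never from a script. Its argument "increments" is a list of rows, each an object of numbers: "tx", "ty", "tz": the shift along the tool's x, y, z in cm; "rx", "ry", "rz": the turn, a rotation vector about the tool's x, y, z in degrees; "gripper": the gripper's target within -1 to 1 (fully open at 1, half-way at 0, shut at -1). A call has 1 to 12 rows; each row shifts and turns the commanded pose from where the row before left it, along the tool's axes as they then stand; what a row does not reach is not made up. A row lasts 1/10 s, in which the tool goes at most 50 mm and 8.59 degrees, less where a joint would pass 70% of its speed; a pose out of reach is approached as far as the arm can. A call is refused whole if a number of a shift passes 5 or a number of a turn 8.59, either way. A call with a gripper value outside its range is refused whole. The fingers move at their own pace and stop on an object; "squeeze" is the grip in N (left out, the last holds). Time passes only in rows, so rows that do not move let the fingers close. It gives the time, the measured TCP pose, the force and the opening at its end, in the units of the state.
- r.sense(): the state, without advancing time (a new reading comes with each control period).
- r.grab_frame(name): name is "side" or "top"; returns (picture, depth): 420x560x3 uint8, red, green, blue; 420x560 float32, mm along the optical axis (not along the pixel's ray), 0 where there is no reading.
- r.camera_model(name): a dict with "fx", "fy", "cx", "cy" (pixels), "R" (3x3) and "t" (3): a world point X has camera coordinates R X + t. Camera axes: x right, y down, z forward; pixel columns grow to the right and rows downward; lengths in mm; the calibration is good to about 2 mm. A picture is of the moment at which its call begins. camera_model takes no time and is no camera call.
- r.sign_off(): hands the job in, once; it reports no verdict.
Trained networks look in the newest picture that a camera, given by its name, has taken for a name from the list of things; names that differ only in an ending like _2 or _b are one class to them, and where a whole thing is asked for, a point or a joint stands for the part that bears it (a point fixed in the world has none). Each returns a list of dicts, best first, with "confidence" (0 to 1); they miss things now and then, are a little off and sometimes report something else, mostly with a low value. They report only what shows in the picture. A call takes as long as a camera call.
- r.cut_out(query, camera): "mask" (420x560 bool, what is visible of it) and "bbox" ([left, top, right, bottom] in pixels, round what is visible of it).
- r.place_of(query, camera): "location" ([row, column] in pixels: a listed point, or the origin of a listed thing).
The state is a dict: "clock": time; "qpos": joint angles; "qvel": joint speeds; "joint_efforts": joint torques, N m; "eef_pos": TCP position; "tcp_rot": TCP orientation; "contact_force": force on the tool from outside, world axes, zero at the start; "wrist_torque": the same for the moment, N m; "opening": opening from 0.0 (shut) to 1.0 (fully open).
Only numpy, scipy, OpenCV 4.12 (cv2) and the standard library are available. Lean on these libraries where they do the work, as an engineer would, in place of code of your own. Each camera call takes 0.05 s, during which the arm holds its last target. There are 200 camera calls.

## Working session

There is one attempt and no reset: what is moved stays moved. The work goes in short steps, Python scripts to look and compute and a tool call to move; the robot and the scene stay as the last step left them, time stands still between calls to the robot, and variables do not carry over. Pictures are saved under pics/ and viewed, about 8 in all and at most 12, crops included, and the job is handed in when it is done.

Besides the shell and the picture viewer there is one more tool, called after ">>>" as a command line: name --argument value ..., lists and objects as JSON in quotes. move_arm: Moves the arm, as the interface text tells. Its arguments: {"type":"object","properties":{"increments":{"type":"array","items":{"type":"object","properties":{"tx":{"type":"number"},"ty":{"type":"number"},"tz":{"type":"number"},"rx":{"type":"number"},"ry":{"type":"number"},"rz":{"type":"number"},"gripper":{"type":"number"}}}},"squeeze":{"type":"number"}},"required":["increments"]}

```bash
mkdir -p pics; cat > h.py <<'E'
import numpy as np, cv2
from rig import r
def back(cam,u,v,z):
    "pixel -> world point on plane z"
    c=r.camera_model(cam);R=np.array(c["R"]);t=np.array(c["t"])
    d=R.T@np.array([(u-c["cx"])/c["fx"],(v-c["cy"])/c["fy"],1]);o=-R.T@t
    return o+d*(z-o[2])/d[2]
def cloud(cam,depth):
    c=r.camera_model(cam);R=np.array(c["R"]);t=np.array(c["t"])
    v,u=np.mgrid[:420,:560]
    P=np.stack([(u-c["cx"])/c["fx"]*depth,(v-c["cy"])/c["fy"]*depth,depth],-1)
    return (P-t)@R
E
python3 - <<'E'
from h import *
ims=[]
for cam in("top","side"):
    p,d=r.grab_frame(cam);cv2.imwrite(f"pics/{cam}0.png",p[...,::-1]);np.save(cam+"0.npy",d)
    C=cloud(cam,d)
    for q,z in(("lever_knob",118),("gate",75),("coarse_home",118),("mill",0),("tin",0),("glass",0),("spice",0)):
        for o in r.place_of(q,cam)[:2]:
            v,u=o["location"];print(cam,q,round(o["confidence"],2),np.round([v,u]),np.round(back(cam,u,v,z),1))
    for o in r.cut_out("lever_knob",cam)[:1]:
        P=C[o["mask"]&(d>0)];print("knob mask",o["bbox"],np.round(P.mean(0)),np.round(np.percentile(P,[3,97],axis=0)))
print(r.sense())
E
```

```text
top lever_knob 0.64 [199. 314.] [535.   -4.5 118. ]
top gate 0.95 [186. 289.] [573.1  50.8  75. ]
top coarse_home 0.77 [170. 277.] [604.9  78.5 118. ]
top mill 0.93 [193. 293.] [564.1  39.2   0. ]
top tin 0.93 [253. 416.] [ 403.8 -267.5    0. ]
top glass 0.68 [202. 312.] [539.8  -7.3   0. ]
top glass 0.6 [182. 406.] [ 584.5 -251.1    0. ]
top spice 0.9 [252. 159.] [424.4 380.3   0. ]
side lever_knob 0.53 [190. 280.] [536.5   5.  118. ]
side gate 0.86 [206. 262.] [567.1  60.   75. ]
side coarse_home 0.8 [194. 249.] [594.9  86.3 118. ]
side mill 0.86 [228. 262.] [562.   63.4   0. ]
side tin 0.69 [205. 354.] [ 400.1 -276.4    0. ]
side glass 0.63 [197. 311.] [ 563.6 -241.1    0. ]
side spice 0.66 [294. 232.] [411.5 382.2   0. ]
knob mask [275.7, 185.5, 284.1, 198.8] [528.  14. 121.] [[519.   4. 103.]
 [538.  20. 133.]]
{'clock': 0.9, 'qpos': array([-1.35042755e+00,  3.52997929e-01,  1.63338616e+00, -1.11144019e-05,
        1.15521663e+00, -2.39335849e-03]), 'qvel': array([-0.00134428,  0.00074255, -0.00053353, -0.00244457, -0.00027444,
        0.0007605 ]), 'joint_efforts': array([-2.46550822e-03, -6.05162787e+01, -3.42446208e+01, -3.48170643e-04,
        1.15225477e-03,  1.78654165e-05]), 'eef_pos': array([ 138.07945329, -609.56154616,  231.28819471]), 'tcp_rot': array([-3.14158457e+00,  1.01490102e-05,  2.22766619e-01]), 'contact_force': array([0.69364894, 0.03958794, 0.08623599]), 'wrist_torque': array([-0.01534494,  0.04052556, -0.02029088]), 'opening': 1.001474201595771}
```

View pics/top0.png

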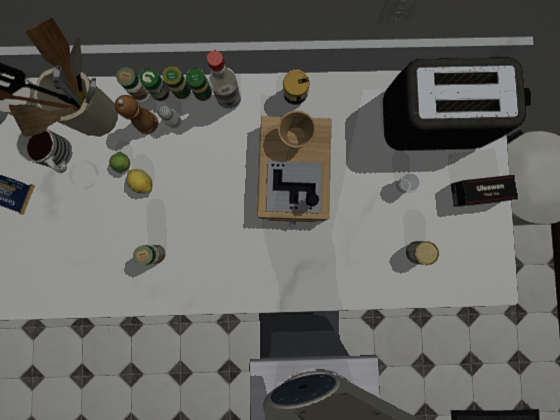

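View pics/side0.png

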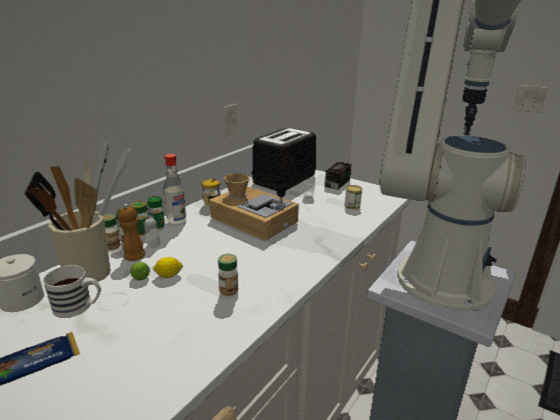

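Top view: the mill is at cols 258-332, rows 115-222, with the knob near (312,199) and the gate cut-out dark. The side view agrees. Next I'll fit the mill and gate pose from depth.

```bash
python3 - <<'E'
from h import *
d=np.load("top0.npy");C=cloud("top",d);im=cv2.imread("pics/top0.png")
box=(C[...,0]>420)&(C[...,0]<800)&(C[...,1]>-80)&(C[...,1]<180)&(d>0)
def rect(m,n):
    P=C[m][:,:2].astype(np.float32);(c,s,a)=cv2.minAreaRect(P);print(n,len(P),np.round(C[m][:,2].mean(),1),np.round(c,1),np.round(s,1),round(a,2))
top=box&(C[...,2]>60)&(C[...,2]<82)
n,l,st,_=cv2.connectedComponentsWithStats(top.astype(np.uint8));k=1+np.argmax(st[1:,4]);rect(l==k,"mill top")
# gate: grey, low saturation; fill
hsv=cv2.cvtColor(im,cv2.COLOR_BGR2HSV)
g=(hsv[...,1]<50)&top
g=cv2.morphologyEx(g.astype(np.uint8),cv2.MORPH_OPEN,np.ones((3,3)))
n,l,st,_=cv2.connectedComponentsWithStats(g);k=1+np.argmax(st[1:,4]);rect(l==k,"gate")
kn=box&(C[...,2]>110)&(C[...,0]<600);print(np.round(np.median(C[kn],0),1));rect(kn,"knob")
print(np.round(np.unique(np.round(C[kn][:,2])),0))
hp=box&(C[...,2]>120)&(C[...,0]>600);rect(hp,"hopper")
s=im[105:235,245:345];cv2.imwrite("pics/c0.png",cv2.resize(s,None,fx=6,fy=6,interpolation=cv2.INTER_CUBIC)[:,:])
E
```

```text
mill top 5475 73.5 [618.2  36.6] [170.3 245.3] 86.47
gate 1940 75.5 [571.7  39.7] [128.5 120.5] 86.69
[533.7   2.6 134.4]
knob 147 133.1 [533.8   2.2] [26.7 28.3] 89.58
[111. 113. 117. 118. 119. 122. 123. 127. 128. 129. 130. 131. 132. 133.
 134. 135. 136. 137. 138. 139. 140.]
hopper 486 131.9 [742.9  78.1] [218.5  83.5] 42.71
```

```bash
python3 -c "
import cv2;i=cv2.imread('pics/top0.png')[155:230,250:340];cv2.imwrite('pics/c1.png',cv2.resize(i,None,fx=7,fy=7,interpolation=cv2.INTER_CUBIC))"
```

```text
(no output)
```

View pics/c1.png

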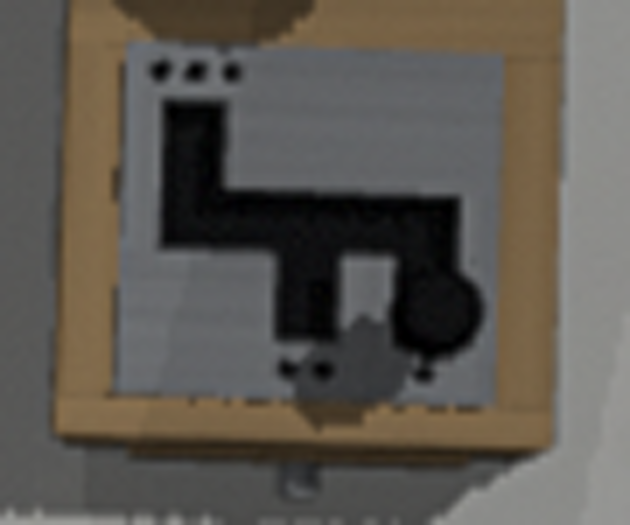

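Mill pose: origin about (571, 39.6), yaw about -3.5°. The knob is at mill (-35,-40), world (533.4, 1.7), and home is at world (609, 77). I'll turn the tool to the mill's axes (then tx is mill x and ty is minus mill y) and travel over.

>>> move_arm --increments '[{"rz": 8.1},{"rz": 8.1},{"tx": 2,"ty": -3.5},{"tx": 2,"ty": -3.5},{"tx": 2,"ty": -3.5},{"tx": 2,"ty": -3.5},{"tx": 2,"ty": -3.5},{"tx": 2,"ty": -3.5},{"tx": 2,"ty": -3.5},{"tx": 2,"ty": -3.5},{"tx": 2,"ty": -3.5},{"tx": 2,"ty": -3.5}]'

```text
invalid input
```

>>> move_arm --increments '[{"tx": 2,"ty": -3.5},{"tx": 2,"ty": -3.5},{"tx": 2,"ty": -3.5},{"tx": 2,"ty": -3.5},{"tx": 2,"ty": -3.5},{"tx": 2,"ty": -3.5},{"tx": 2,"ty": -3.5},{},{}]'

```text
invalid input
```

>>> move_arm --increments '[{"tx": 0,"ty": 0,"tz": 0,"rx": 0,"ry": 0,"rz": 8.1,"gripper": 1},{"tx": 0,"ty": 0,"tz": 0,"rx": 0,"ry": 0,"rz": 8.1,"gripper": 1}]'

```text
clock: 1.1
eef_pos: [138.1, -609.5, 231.3]
tcp_rot: [3.142, -0.0, -0.065]
contact_force: [-0.0, -0.3, -0.6]
opening: 1.003
```

>>> move_arm --increments '[{"tx": 2,"ty": -3.5,"tz": 0,"rx": 0,"ry": 0,"rz": 0,"gripper": 1},{"tx": 2,"ty": -3.5,"tz": 0,"rx": 0,"ry": 0,"rz": 0,"gripper": 1},{"tx": 2,"ty": -3.5,"tz": 0,"rx": 0,"ry": 0,"rz": 0,"gripper": 1},{"tx": 2,"ty": -3.5,"tz": 0,"rx": 0,"ry": 0,"rz": 0,"gripper": 1},{"tx": 2,"ty": -3.5,"tz": 0,"rx": 0,"ry": 0,"rz": 0,"gripper": 1},{"tx": 2,"ty": -3.5,"tz": 0,"rx": 0,"ry": 0,"rz": 0,"gripper": 1},{"tx": 2,"ty": -3.5,"tz": 0,"rx": 0,"ry": 0,"rz": 0,"gripper": 1},{"tx": 2,"ty": -3.5,"tz": 0,"rx": 0,"ry": 0,"rz": 0,"gripper": 1},{"tx": 2,"ty": -3.5,"tz": 0,"rx": 0,"ry": 0,"rz": 0,"gripper": 1},{"tx": 2,"ty": -3.5,"tz": 0,"rx": 0,"ry": 0,"rz": 0,"gripper": 1},{"tx": 2,"ty": -3.5,"tz": 0,"rx": 0,"ry": 0,"rz": 0,"gripper": 1},{"tx": 2,"ty": -3.5,"tz": 0,"rx": 0,"ry": 0,"rz": 0,"gripper": 1}]'

```text
clock: 2.3
eef_pos: [403.6, -203.3, 231.6]
tcp_rot: [3.141, -0.001, -0.06]
contact_force: [0.6, -1.1, 0.6]
opening: 1.002
```

>>> move_arm --increments '[{"tx": 2,"ty": -3.5,"tz": 0,"rx": 0,"ry": 0,"rz": 0,"gripper": 1},{"tx": 2,"ty": -3.5,"tz": 0,"rx": 0,"ry": 0,"rz": 0,"gripper": 1},{"tx": 2,"ty": -3.5,"tz": 0,"rx": 0,"ry": 0,"rz": 0,"gripper": 1},{"tx": 2,"ty": -3.5,"tz": 0,"rx": 0,"ry": 0,"rz": 0,"gripper": 1},{"tx": 2,"ty": -3.5,"tz": 0,"rx": 0,"ry": 0,"rz": 0,"gripper": 1},{"tx": 1.5,"ty": -3.0,"tz": 0,"rx": 0,"ry": 0,"rz": 0,"gripper": 1},{"tx": 0,"ty": 0,"tz": 0,"rx": 0,"ry": 0,"rz": 0,"gripper": 1},{"tx": 0,"ty": 0,"tz": 0,"rx": 0,"ry": 0,"rz": 0,"gripper": 1}]'

```text
clock: 3.1
eef_pos: [529.9, -6.4, 231.1]
tcp_rot: [3.141, 0.001, -0.058]
contact_force: [-0.6, -1.2, 1.3]
opening: 1.001
```

>>> move_arm --increments '[{"tx": 0.3,"ty": -0.8,"tz": 2.5,"rx": 0,"ry": 0,"rz": 0,"gripper": 1},{"tx": 0,"ty": 0,"tz": 3,"rx": 0,"ry": 0,"rz": 0,"gripper": 1},{"tx": 0,"ty": 0,"tz": 3,"rx": 0,"ry": 0,"rz": 0,"gripper": 1},{"tx": 0,"ty": 0,"tz": 3,"rx": 0,"ry": 0,"rz": 0,"gripper": 1},{"tx": 0,"ty": 0,"tz": 1.5,"rx": 0,"ry": 0,"rz": 0,"gripper": 1},{"tx": 0,"ty": 0,"tz": 0,"rx": 0,"ry": 0,"rz": 0,"gripper": 1},{"tx": 0,"ty": 0,"tz": 0,"rx": 0,"ry": 0,"rz": 0,"gripper": 1}]'

```text
clock: 3.8
eef_pos: [533.2, 0.1, 101.7]
tcp_rot: [3.141, 0.0, -0.061]
contact_force: [0.5, 0.1, 0.9]
opening: 0.999
```

```bash
python3 - <<'E'
from h import *
p,d=r.grab_frame("side");s=p[150:250,200:330,::-1];cv2.imwrite("pics/s1.png",cv2.resize(s,None,fx=6,fy=6,interpolation=cv2.INTER_CUBIC))
print(r.sense()["eef_pos"],r.sense()["contact_force"])
E
```

```text
[5.33807249e+02 2.18269928e-01 1.02274472e+02] [-0.27224262 -0.05332301  0.44421547]
```

View pics/s1.png

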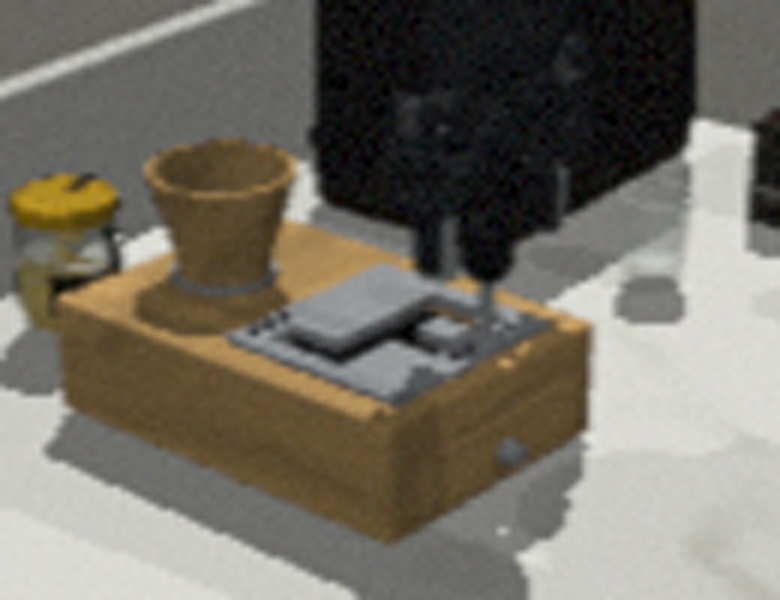

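The side crop shows the open fingers straddling the knob at crop (490,240), with its stem in the one-dot slot. Closing.

>>> move_arm --increments '[{"tx": 0,"ty": -0.1,"tz": 0.1,"rx": 0,"ry": 0,"rz": 0,"gripper": -1},{"tx": 0,"ty": 0,"tz": 0,"rx": 0,"ry": 0,"rz": 0,"gripper": -1},{"tx": 0,"ty": 0,"tz": 0,"rx": 0,"ry": 0,"rz": 0,"gripper": -1},{"tx": 0,"ty": 0,"tz": 0,"rx": 0,"ry": 0,"rz": 0,"gripper": -1},{"tx": 0,"ty": 0,"tz": 0,"rx": 0,"ry": 0,"rz": 0,"gripper": -1},{"tx": 0,"ty": 0,"tz": 0,"rx": 0,"ry": 0,"rz": 0,"gripper": -1},{"tx": 0,"ty": 0,"tz": 0,"rx": 0,"ry": 0,"rz": 0,"gripper": -1},{"tx": 0,"ty": 0,"tz": 0,"rx": 0,"ry": 0,"rz": 0,"gripper": -1}]' --squeeze 35

```text
clock: 4.65
eef_pos: [533.8, 1.9, 100.8]
tcp_rot: [3.142, -0.001, -0.06]
contact_force: [-2.0, -0.9, 6.0]
opening: 0.334
```

>>> move_arm --increments '[{"tx": 0.7,"ty": 0,"tz": 0,"rx": 0,"ry": 0,"rz": 0,"gripper": -1},{"tx": 0.7,"ty": 0,"tz": 0,"rx": 0,"ry": 0,"rz": 0,"gripper": -1},{"tx": 0.7,"ty": 0,"tz": 0,"rx": 0,"ry": 0,"rz": 0,"gripper": -1},{"tx": 0.7,"ty": 0,"tz": 0,"rx": 0,"ry": 0,"rz": 0,"gripper": -1},{"tx": 0.7,"ty": 0,"tz": 0,"rx": 0,"ry": 0,"rz": 0,"gripper": -1},{"tx": 0,"ty": 0,"tz": 0,"rx": 0,"ry": 0,"rz": 0,"gripper": -1},{"tx": 0,"ty": 0,"tz": 0,"rx": 0,"ry": 0,"rz": 0,"gripper": -1}]'

```text
clock: 5.35
eef_pos: [569.3, -0.2, 100.8]
tcp_rot: [-3.142, -0.002, -0.06]
contact_force: [1.3, 0.3, 4.8]
opening: 0.335
```

```bash
cat >> h.py <<'E'
def tomill(p):
    a=-0.0605;q=np.array(p)[:2]-[571,39.6];return np.round([np.cos(a)*q[0]+np.sin(a)*q[1],-np.sin(a)*q[0]+np.cos(a)*q[1]],1)
E
python3 - <<'E'
from h import *
p,d=r.grab_frame("side");s=p[150:250,200:330,::-1];cv2.imwrite("pics/s2.png",cv2.resize(s,None,fx=6,fy=6,interpolation=cv2.INTER_CUBIC))
s=r.sense();print(tomill(s["eef_pos"]),s["contact_force"],s["opening"])
for o in r.place_of("lever_knob","side")[:2]: v,u=o["location"];print(o["confidence"],tomill(back("side",u,v,118)))
E
```

```text
[  0.6 -39.9] [1.09633438 0.20576638 4.54871895] 0.33063848414610797
0.64 [ 15.8 -51.8]
```

View pics/s2.png

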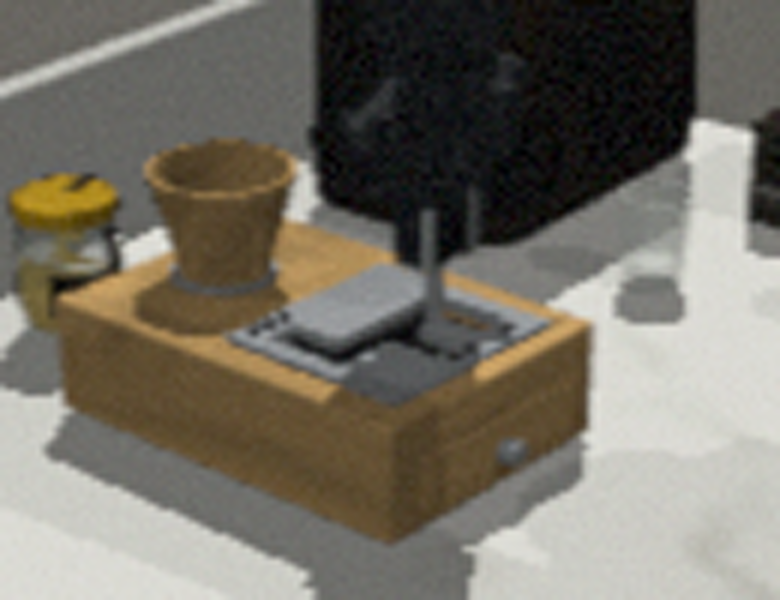

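The stem at crop (432,270) now stands at the right end of the crossway. Next I'll slide it along mill y.

>>> move_arm --increments '[{"tx": 0,"ty": -0.8,"tz": 0,"rx": 0,"ry": 0,"rz": 0,"gripper": -1},{"tx": 0,"ty": -0.8,"tz": 0,"rx": 0,"ry": 0,"rz": 0,"gripper": -1},{"tx": 0,"ty": -0.8,"tz": 0,"rx": 0,"ry": 0,"rz": 0,"gripper": -1},{"tx": 0,"ty": -0.8,"tz": 0,"rx": 0,"ry": 0,"rz": 0,"gripper": -1},{"tx": 0,"ty": -0.8,"tz": 0,"rx": 0,"ry": 0,"rz": 0,"gripper": -1},{"tx": 0,"ty": -0.8,"tz": 0,"rx": 0,"ry": 0,"rz": 0,"gripper": -1},{"tx": 0,"ty": -0.8,"tz": 0,"rx": 0,"ry": 0,"rz": 0,"gripper": -1},{"tx": 0,"ty": -0.8,"tz": 0,"rx": 0,"ry": 0,"rz": 0,"gripper": -1},{"tx": 0,"ty": -0.8,"tz": 0,"rx": 0,"ry": 0,"rz": 0,"gripper": -1},{"tx": 0,"ty": -0.8,"tz": 0,"rx": 0,"ry": 0,"rz": 0,"gripper": -1},{"tx": 0,"ty": 0,"tz": 0,"rx": 0,"ry": 0,"rz": 0,"gripper": -1},{"tx": 0,"ty": 0,"tz": 0,"rx": 0,"ry": 0,"rz": 0,"gripper": -1}]'

```text
clock: 6.65
eef_pos: [573.8, 80.2, 100.9]
tcp_rot: [-3.141, -0.002, -0.06]
contact_force: [1.5, 1.0, 5.5]
opening: 0.332
```

```bash
python3 - <<'E'
from h import *
p,d=r.grab_frame("side");s=p[150:250,200:330,::-1];cv2.imwrite("pics/s3.png",cv2.resize(s,None,fx=6,fy=6,interpolation=cv2.INTER_CUBIC))
s=r.sense();print(tomill(s["eef_pos"]),s["contact_force"],s["opening"],s["tcp_rot"])
E
```

```text
[ 0.3 40.7] [0.15461567 0.56830894 5.17756828] 0.3385634388689015 [-3.14100931e+00 -1.61927250e-03 -5.96620735e-02]
```

View pics/s3.png

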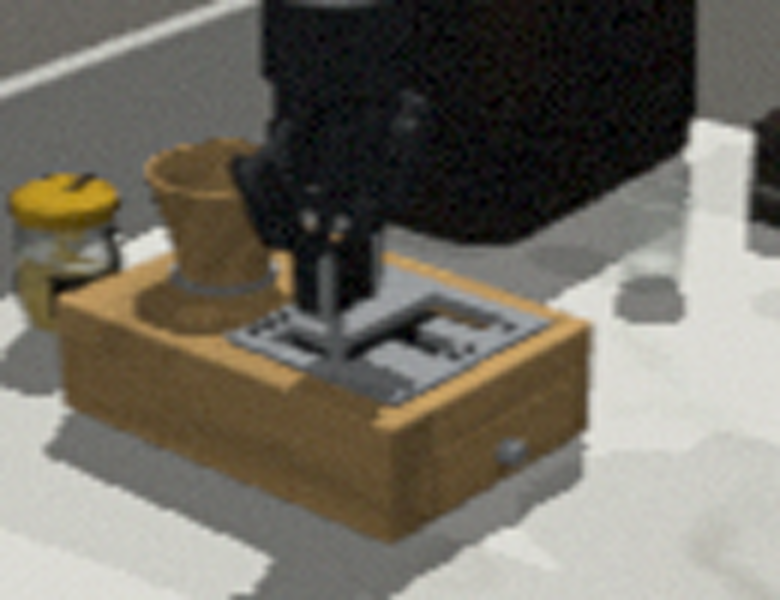

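The stem at crop (335,350) is at the left end of the crossway, in line with the three-dot slot. Now push it home.

>>> move_arm --increments '[{"tx": 0.6,"ty": 0.05,"tz": 0,"rx": 0,"ry": 0,"rz": 0,"gripper": -1},{"tx": 0.6,"ty": 0,"tz": 0,"rx": 0,"ry": 0,"rz": 0,"gripper": -1},{"tx": 0.6,"ty": 0,"tz": 0,"rx": 0,"ry": 0,"rz": 0,"gripper": -1},{"tx": 0.6,"ty": 0,"tz": 0,"rx": 0,"ry": 0,"rz": 0,"gripper": -1},{"tx": 0.6,"ty": 0,"tz": 0,"rx": 0,"ry": 0,"rz": 0,"gripper": -1},{"tx": 0.6,"ty": 0,"tz": 0,"rx": 0,"ry": 0,"rz": 0,"gripper": -1},{"tx": 0,"ty": 0,"tz": 0,"rx": 0,"ry": 0,"rz": 0,"gripper": -1},{"tx": 0,"ty": 0,"tz": 0,"rx": 0,"ry": 0,"rz": 0,"gripper": -1},{"tx": 0,"ty": 0,"tz": 0,"rx": 0,"ry": 0,"rz": 0,"gripper": -1}]'

```text
clock: 7.6
eef_pos: [608.6, 77.3, 100.8]
tcp_rot: [-3.141, 0.001, -0.06]
contact_force: [-2.9, 1.1, 7.5]
opening: 0.333
```

```bash
python3 - <<'E'
from h import *
p,d=r.grab_frame("side");s=p[150:250,200:330,::-1];cv2.imwrite("pics/s4.png",cv2.resize(s,None,fx=6,fy=6,interpolation=cv2.INTER_CUBIC))
s=r.sense();print(tomill(s["eef_pos"]),s["contact_force"],s["opening"])
E
```

```text
[35.3 39.9] [-2.19288634  1.66718092  8.31522299] 0.33346513847738024
```

View pics/s4.png

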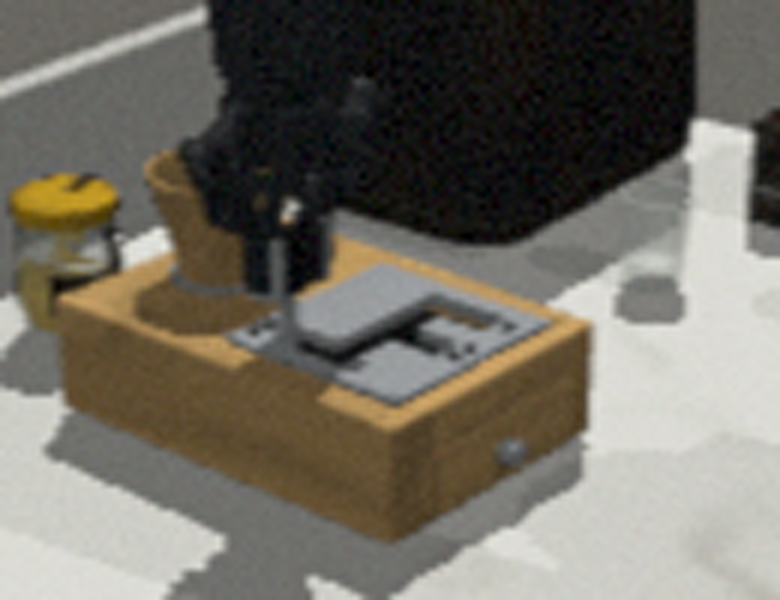

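The stem at crop (285,325) is at the end of the three-dot slot. Release, then lift straight up.

>>> move_arm --increments '[{"tx": 0,"ty": 0,"tz": 0,"rx": 0,"ry": 0,"rz": 0,"gripper": 1},{"tx": 0,"ty": 0,"tz": 0,"rx": 0,"ry": 0,"rz": 0,"gripper": 1},{"tx": 0,"ty": 0,"tz": 0,"rx": 0,"ry": 0,"rz": 0,"gripper": 1},{"tx": 0,"ty": 0,"tz": 0,"rx": 0,"ry": 0,"rz": 0,"gripper": 1},{"tx": 0,"ty": 0,"tz": 0,"rx": 0,"ry": 0,"rz": 0,"gripper": 1},{"tx": 0,"ty": 0,"tz": 0,"rx": 0,"ry": 0,"rz": 0,"gripper": 1}]'

```text
clock: 8.25
eef_pos: [609.1, 76.9, 100.2]
tcp_rot: [3.142, 0.0, -0.06]
contact_force: [0.2, -0.1, -0.1]
opening: 0.999
```

>>> move_arm --increments '[{"tx": 0,"ty": 0,"tz": -1,"rx": 0,"ry": 0,"rz": 0,"gripper": 1},{"tx": 0,"ty": 0,"tz": -2,"rx": 0,"ry": 0,"rz": 0,"gripper": 1},{"tx": 0,"ty": 0,"tz": -3,"rx": 0,"ry": 0,"rz": 0,"gripper": 1},{"tx": 0,"ty": 0,"tz": -3,"rx": 0,"ry": 0,"rz": 0,"gripper": 1},{"tx": 0,"ty": 0,"tz": -3,"rx": 0,"ry": 0,"rz": 0,"gripper": 1},{"tx": -3,"ty": 0,"tz": -3,"rx": 0,"ry": 0,"rz": 0,"gripper": 1},{"tx": -4,"ty": 0,"tz": 0,"rx": 0,"ry": 0,"rz": 0,"gripper": 1},{"tx": -4,"ty": 0,"tz": 0,"rx": 0,"ry": 0,"rz": 0,"gripper": 1},{"tx": -4,"ty": 0,"tz": 0,"rx": 0,"ry": 0,"rz": 0,"gripper": 1},{"tx": -4,"ty": 0,"tz": 0,"rx": 0,"ry": 0,"rz": 0,"gripper": 1},{"tx": -2,"ty": 0,"tz": 0,"rx": 0,"ry": 0,"rz": 0,"gripper": 1},{"tx": 0,"ty": 0,"tz": 0,"rx": 0,"ry": 0,"rz": 0,"gripper": 1}]'

```text
clock: 9.45
eef_pos: [397.2, 89.5, 251.0]
tcp_rot: [-3.141, -0.0, -0.059]
contact_force: [0.5, 0.3, 1.0]
opening: 1.002
```

```bash
python3 - <<'E'
from h import *
p,d=r.grab_frame("top");cv2.imwrite("pics/top5.png",p[...,::-1])
C=cloud("top",d);M=C[...,:2]-[571,39.6]
kn=(C[...,2]>110)&(C[...,2]<142)&(abs(C[...,0]-609)<40)&(abs(C[...,1]-77)<40)&(d>0)
print(kn.sum(),tomill(np.median(C[kn],0)) if kn.any() else "")
q,e=r.grab_frame("side");cv2.imwrite("pics/side5.png",q[...,::-1])
for cam in("top","side"):
  for n,z in(("lever_knob",118),("tin",0),("glass",0),("spice",0)):
    for o in r.place_of(n,cam)[:2]:
        v,u=o["location"];w=back(cam,u,v,z);print(cam,n,round(o["confidence"],2),np.round(w),tomill(w) if n=="lever_knob" else"")
s=r.sense();print(s["clock"],s["eef_pos"],s["contact_force"],s["opening"])
a=p[150:240,245:345,::-1];b=q[150:250,200:330,::-1]
cv2.imwrite("pics/f.png",np.hstack([cv2.resize(x,(395,360),interpolation=cv2.INTER_CUBIC) for x in(a,b)]))
E
```

```text
149 [33.8 40.2]
top lever_knob 0.73 [425. 348. 118.] [-164.3  299.4]
top lever_knob 0.71 [611.  79. 118.] [37.1 42. ]
top tin 0.64 [ 403. -271.    0.] 
top glass 0.79 [ 584. -237.    0.] 
top spice 0.83 [423. 381.   0.] 
side lever_knob 0.44 [613.  71. 118.] [39.7 34.2]
side tin 0.95 [ 404. -282.    0.] 
side glass 0.58 [ 571. -247.    0.] 
side glass 0.26 [ 407. -266.    0.] 
side spice 0.84 [418. 381.   0.] 
9.95 [399.75226848  89.48134408 250.08081145] [-0.04043024  0.50983033  0.63134153] 1.0006110895311837
```

View pics/f.png

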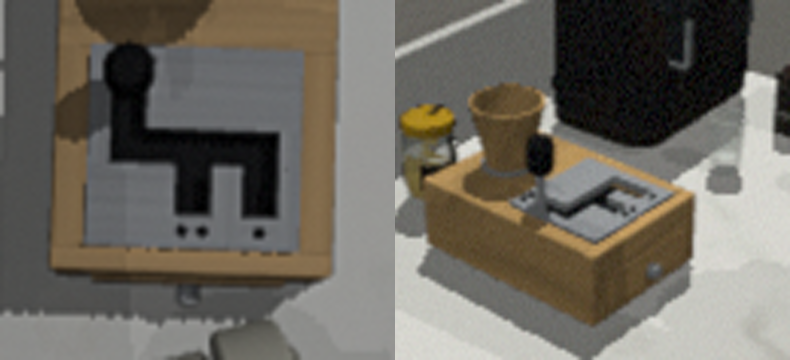

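The knob (left view (128,68), right view (540,155)) stands at the far end of the three-dot slot. Depth puts it at mill (34,40), about 2 mm from home. The arm is clear and at rest.

```bash
python3 -c "
from rig import r
print(r.sign_off())"
```

```text
the job is handed in; nothing more can be done
None
```

The lever is now in the three-dot (coarse) slot. I gripped the knob, guided it out of the one-dot slot, along the crossway past the two-dot slot and home, then let go. The arm backed off clear, and I handed the job in at about 10 s of the 29 s allowed; no verdict was reported.

**Knob position:** the last depth picture puts the knob at mill (33.8, 40.2) mm, about 2 mm from fully home. The top and side networks put it at (37, 42) and (40, 34), so the side one is about 7 mm off. The top one also gave a false hit near the spice jar.

**Contact:** the reported contact force stayed under about 9 N throughout. It was near zero after release, with the gripper fully open.

**Bystanders:** the tin and spice jar read within about 7 mm of their first positions in both cameras. The glass read 14 mm away from its first position in the top view and 9 mm in the side view. Its first detection was weak, and the arm never went near it, so I take that as network scatter, but I did not check it further.

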